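Scoop the walnuts from the caddy into the nut bowl

ROBOT

A 7-joint arm with a two-finger parallel gripper is mounted at the origin on the work surface. World frame = base frame: x ahead of the robot, y to its left, z up, the work surface at z = 0. Lengths are in mm, angles in rad, forces in N, time in s.
With the tool pointing down it reaches from about 350 to 900 mm from the base axis. Payload 19.9 kg.
Tool frame: the origin (TCP) lies on the centre line of the jaws, within the pads' length; the fingertips stand 22 mm ahead of it and the grasp point (between the pads) lies 3 mm ahead of it; z points along the fingers, y is the direction in which the jaws open and shut (so a half turn about z gives the same grasp; the last joint's range is limited). The gripper opens to 85 mm and grips with 20 to 120 N. Pads are 22 mm wide; open, the fingers measure 114 mm over their backs; the gripper's body (76 mm by 85 mm) begins 54 mm behind the grasp point. The pads swing forward as they close: fully open they stand 13 mm farther back than shut.
Start: joints at [1.163, 0.417, -0.01, 1.614, 0.005, 1.111, -0.053], TCP at [223.556, -583.632, 253.26] pointing down, gripper open.
Joint ranges: [-2.81, 2.81], [-0.39, 2.02], [-1.27, 1.25], [0.06, 2.57], [-1.19, 4.33], [0.19, 2], [-2.82, 2.82]. Speed limits (rad/s): [1.89, 1.89, 2.39, 2.39, 3.01, 3.01, 3.01].

INTERFACE

Orientations are given as a 3x3 rotation matrix whose columns are the frame's x, y, z axes.
In Python, from station import bot, capture, camera_model gives the robot as it stands.
- The arm moves only by the tool jog_arm, never from a script. Its argument "motion" is a list that holds one entry, the list of rows, each a list of 7 numbers: the shift along the tool's x, y, z in m, then the turn, a rotation vector about the tool's x, y, z in degrees, then the opening in per cent of the stroke, from 0 (shut) to 100 (fully open). A call has 1 to 8 rows; each row shifts and turns the commanded pose from where the row before left it, along the tool's axes as they then stand; what a row does not reach is not made up. A row lasts 1/10 s, in which the tool goes at most 50 mm and 8.59 degrees, less where a joint would pass 70% of its speed; a pose out of reach is approached as far as the arm can. A call with a gripper value outside its range is refused whole. The fingers move at their own pace and stop on an object; the grip force is fixed at half the most. Time passes only in rows, so rows that do not move let the fingers close. It gives the time, the measured TCP pose, the force and the opening at its end, in the units of the state.
- bot.observe(): the state, without advancing time (a new reading comes with each control period).
- capture(name): name is "side" or "top" or "wrist"; returns (picture, depth): 384x512x3 uint8, red, green, blue; 384x512 float32, mm along the optical axis (not along the pixel's ray), 0 where there is no reading.
- camera_model(name): a dict with "fx", "fy", "cx", "cy" (pixels), "origin" and "attitude" of the camera in the world; the wrist camera has in their place "tool_from_camera" (4x4, takes a point from camera to tool coordinates, whose origin is the TCP and whose axes are the flange's). Camera axes: x right, y up, looking along -z (the intrinsics and any distortion apply to the point x, -y, -z); pixel columns grow to the right and rows downward; lengths in mm; the calibration is good to about 2 mm. A picture is of the moment at which its call begins: read the wrist's pose just before it. camera_model takes no time and is no camera call.
- bot.finish_job(): hands the job in, once; it reports no verdict.
The state is a dict: "time_s": time; "joint_pos": joint angles; "qd": joint speeds; "joint_efforts": joint torques, N m; "tcp_pos": TCP position; "orientation": TCP orientation; "force": force on the tool from outside, world axes, zero at the start; "ft_torque": the same for the moment, N m; "finger_gap": opening from 0.0 (shut) to 1.0 (fully open).
Only numpy, scipy, OpenCV 4.12 (cv2) and the standard library are available. Lean on these libraries where they do the work, as an engineer would, in place of code of your own. Each camera call takes 0.05 s, during which the arm holds its last target. There are 200 camera calls.

TASK

Using the scoop, take the four walnuts out of the wooden caddy, reaching in under its carrying bar, and tip them gently, from close above, into the white ceramic bowl, so that all four lie in the bowl and your fingers never touch a nut. Then lay the scoop down flat on the open table, right way up and clear of the bowl and the caddy, and let go of it. Leave the bowl where it stands, and do not shift or tip the tea glasses, coaster or remote control.

Things in the scene. Friction and masses are not known exactly. Their poses are not given: they have to be found in the camera images.
- scoop: nut scoop, 160 g: steel pan 94 long, 91 wide (86 inside), floor 2 thick, side walls 42 high (16 at the front), back wall 46, open mouth to +x. Wooden handle 20 wide (y), 16 thick, rising backwards at 18 degrees from the back wall at (-46, 0, 40) to (-137, 0, 70). Origin under the middle of the pan; z up when it lies flat
- scoop_grip (a point): middle of the scoop's handle, (-97, 0, 56) mm in the scoop's frame
- scoop_pan (a point): inside the scoop's pan, 21 mm over the middle of its underside
- scoop_lip (a point): middle of the pan's front edge, (47, 0, 0) mm in the scoop's frame
- caddy: fixed open wooden nut caddy: outside 246 (x) x 113 (y), inside 230 x 97, floor top 6 over the table; side walls and far (+x) end wall 45 high, near (-x) end wall 26. The nuts start in its far half, beyond the carrying bar. Origin: centre of the underside; x along its length, z up
- caddy_bar (a point): middle of the carrying bar over the caddy, (5, 0, 157) mm in its frame: a rod 14 thick along y, underside 150 over the table, on flat posts 22 wide outside the side walls (129 over the posts)
- caddy_floor (a point): centre of the caddy's inner floor, under the bar
- bowl: loose empty white ceramic bowl, outer rim radius 85, 55 high, wall 5, 600 g. Origin: centre of the underside
- bowl_in (a point): centre of the bowl's inner floor
- bowl_rim (a point): centre of the bowl's mouth, at rim height
- walnut0: a whole walnut in its shell, a ball of diameter 38, about 18 g; origin at its centre
- walnut1: a whole walnut in its shell, a ball of diameter 38, about 18 g; origin at its centre
- walnut2: a whole walnut in its shell, a ball of diameter 38, about 18 g; origin at its centre
- walnut3: a whole walnut in its shell, a ball of diameter 38, about 18 g; origin at its centre
- glass_a: a small tea glass, rim radius 28, 85 high, standing on the table; leave alone
- glass_b: the second tea glass, the same; leave alone
- coaster: round plastic coaster, radius 40, 5 thick, on the table; leave alone
- remote: black remote control, 170 x 45 x 18, lying on the table; leave alone

How it is judged:
By the outcome, as a careful person would: the job done as asked, in the order asked, and still so for the second after the job is handed in, with the robot touching nothing.
It also fails if it takes over 67 s, if anything falls off the work surface, if the arm or the gripper's body presses on something with over 40 N, if the wrist force passes 120 N, or if a joint passes its speed limit or range.

## Working session

There is one attempt and no reset: what is moved stays moved. The work goes in short steps, Python scripts to look and compute and a tool call to move; the robot and the scene stay as the last step left them, time stands still between calls to the robot, and variables do not carry over. Pictures are saved under pics/ and viewed, about 8 in all and at most 12, crops included, and the job is handed in when it is done.

Besides the shell and the picture viewer there is one more tool, called by a JSON object that holds its "fn" and its "kwargs". jog_arm: Moves the arm, as the interface text tells. Its arguments: {"type":"object","properties":{"motion":{"type":"array","items":{"type":"array","items":{"type":"array","items":{"type":"number"}}}}},"required":["motion"]}

```bash
mkdir -p pics; ls; cat > h.py <<'E'
import numpy as np,cv2
from station import bot,capture,camera_model
def snap(n,f):
    o=bot.observe(); p,d=capture(n); cv2.imwrite('pics/'+f+'.png',p[:,:,::-1]); np.savez('pics/'+f+'.npz',p=p,d=d,tcp=o['tcp_pos'],R=o['orientation']); return p,d
def pose(n,o=None):
    m=camera_model(n)
    if n!='wrist': return m,np.array(m['attitude']),np.array(m['origin'])
    T=np.array(m['tool_from_camera']); R=np.array(o['R'])
    return m,R@T[:3,:3],R@T[:3,3]+np.array(o['tcp'])
def cloud(n,f):
    z=np.load('pics/'+f+'.npz'); m,R,t=pose(n,z); d=z['d']
    v,u=np.mgrid[:384,:512]
    c=np.stack([(u-m['cx'])/m['fx']*d,-(v-m['cy'])/m['fy']*d,-d],-1)
    P=c@R.T+t; P[d==0]=np.nan
    return z['p'],P
E
python3 - <<'E'
from h import *
for n in('side','top','wrist'):
    print(n,camera_model(n))
snap('side','s0');snap('top','t0')
print(bot.observe())
E
```

```text
pics
side {'fx': 368.4420920641662, 'fy': 368.4420920641662, 'cx': 252.82157471824638, 'cy': 184.62184403258127, 'origin': array([495.74213583, 563.84446784, 647.68311875]), 'attitude': array([[-0.98623497,  0.12426053, -0.10908671],
       [-0.16373029, -0.64178359,  0.74920372],
       [ 0.02308639,  0.7567517 ,  0.65329463]])}
top {'fx': 392.49266946580985, 'fy': 392.49266946580985, 'cx': 249.99345203060867, 'cy': 193.26547317587156, 'origin': array([424.02844316, -31.94369828, 930.50561329]), 'attitude': array([[ 0.18917856,  0.95899885, -0.21102767],
       [-0.98193127,  0.18579318, -0.03594267],
       [ 0.00473852,  0.21401425,  0.97681905]])}
wrist {'fx': 312.465790999716, 'fy': 312.465790999716, 'cx': 257.03195477418404, 'cy': 192.30824057135618, 'tool_from_camera': array([[-3.69759360e-04,  9.50803397e-01,  3.09794712e-01,
         8.04240594e+01],
       [ 9.99998376e-01, -1.94939329e-04,  1.79185672e-03,
         1.42884905e-01],
       [ 1.76409463e-03,  3.09794871e-01, -9.50801781e-01,
        -1.20575037e+02],
       [ 0.00000000e+00,  0.00000000e+00,  0.00000000e+00,
         1.00000000e+00]])}
{'time_s': 0.1, 'joint_pos': array([ 1.1635183 ,  0.4179098 , -0.01027444,  1.61409701,  0.00471132,
        1.11068235, -0.05298805]), 'qd': array([ 0.00027307, -0.0019755 ,  0.00105641, -0.00138267, -0.00080422,
       -0.00101832, -0.00042909]), 'joint_efforts': array([ 6.79382338e-04, -8.65819645e+01,  6.80010505e-01, -4.35633087e+01,
        1.92350097e-02,  5.06113371e-03,  9.97796133e-05]), 'tcp_pos': array([ 223.42446235, -583.40559   ,  252.73287556]), 'orientation': array([[ 9.33846172e-01,  3.57674568e-01, -4.81173272e-04],
       [ 3.57674876e-01, -9.33845684e-01,  9.59893279e-04],
       [-1.06012170e-04, -1.06849625e-03, -9.99999424e-01]]), 'force': array([-0.24809435, -0.07228149, -0.56175699]), 'ft_torque': array([ 0.0243649 ,  0.01686116, -0.01250368]), 'finger_gap': 0.9969595040518223}
```

View pics/t0.png

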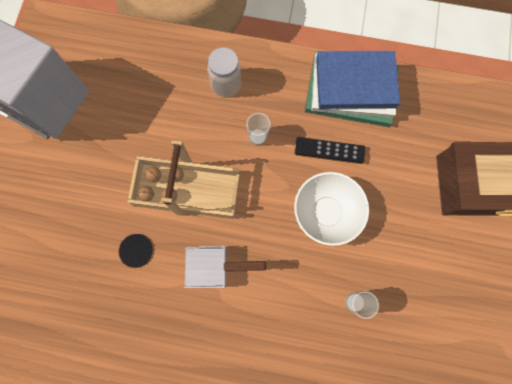

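View pics/s0.png

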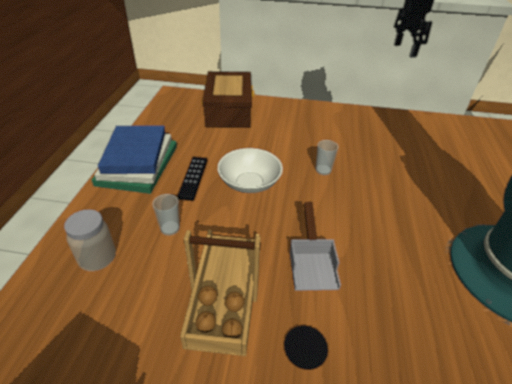

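Top view: caddy about (186,187) with its bar at (172,172) and the nuts to the left. The scoop pan is at (205,267) with its handle running right to (265,266), and the bowl is at (332,209). The side view shows the four nuts in a 2x2 cluster at (205-235, 292-325). Next I'll measure positions.

```bash
cat > m.py <<'E'
from h import *
p,P=cloud('top','t0'); 
hsv=cv2.cvtColor(p,cv2.COLOR_RGB2HSV)
def q(u,v): return np.round(P[v,u])
for n,u,v in[('table',300,270),('handle_end',262,266),('handle_mid',245,267),('handle_root',230,267),('pan',205,268),('bowl floor',328,212),('caddyfloor',210,188),('bar',173,172),('coaster',136,251),('nutA',152,172),('nutB',146,193)]: print(n,q(u,v))
def blob(name,mask):
    m=mask&np.isfinite(P[...,0]); n,l,s,c=cv2.connectedComponentsWithStats(m.astype('uint8'))
    for i in np.argsort(-s[1:,4])[:3]+1:
        X=P[l==i]; 
        if len(X)<15: continue
        r=cv2.minAreaRect(X[:,:2].astype('float32')); print(name,len(X),'rect',np.round(r[0]),np.round(r[1]),round(r[2],1),'z',np.round(np.percentile(X[:,2],[5,50,95])))
U,V=np.meshgrid(np.arange(512),np.arange(384))
def box(a,b,c,d): return (U>a)&(U<b)&(V>c)&(V<d)
Z=P[...,2]
blob('bowl rim',box(285,380,165,255)&(Z>48))
blob('bowl',box(285,380,165,255)&(Z>8))
blob('scoop pan',box(175,227,235,300)&(Z>12)); 
blob('handle',box(224,275,250,285)&(Z>25))
blob('caddy',box(120,250,130,225)&(Z>15)&(Z<60))
blob('bar',box(120,250,130,225)&(Z>140))
blob('glassa',box(240,280,105,150)&(Z>10));blob('glassb',box(335,390,280,330)&(Z>10));blob('remote',box(285,375,130,170)&(Z>9))
p,P=cloud('side','s0')
for n,u,v in[('n',208,292),('n',235,297),('n',205,317),('n',232,323),('hand',309,225),('hend',308,207),('glass_a top',167,200)]: print(n,q(u,v))
# nuts: sphere fit per blob by color within caddy
for u,v in [(208,293),(235,298),(205,318),(232,324)]:
    X=P[v-5:v+4,u-5:u+6].reshape(-1,3); X=X[np.isfinite(X[:,0])]; A=np.c_[2*X,np.ones(len(X))]
    from scipy.optimize import least_squares
    r=least_squares(lambda c:np.linalg.norm(X-c,axis=1)-19,X.mean(0)-[0,0,15],loss='soft_l1'); print('nut',np.round(r.x),round(r.cost,1))
E
python3 m.py
```

```text
table [ 468. -147.   -1.]
handle_end [457. -56.  77.]
handle_mid [448. -20.  62.]
handle_root [442.  12.  53.]
pan [430.  71.   1.]
bowl floor [ 615. -190.    3.]
caddyfloor [619. 100.   4.]
bar [604. 158. 162.]
coaster [438. 238.   4.]
nutA [622. 235.  43.]
nutB [571. 237.  43.]
bowl rim 741 rect [ 615. -186.] [167. 168.] 15.7 z [49. 53. 56.]
bowl 3561 rect [ 615. -186.] [167. 168.] 15.7 z [11. 28. 55.]
scoop pan 218 rect [433.  70.] [91. 99.] 11.7 z [14. 41. 49.]
handle 375 rect [451. -19.] [19. 88.] 10.5 z [50. 63. 75.]
caddy 952 rect [607. 108.] [127. 149.] 3.8 z [19. 39. 47.]
caddy 896 rect [600. 232.] [114.  96.] 3.6 z [19. 41. 46.]
caddy 198 rect [620. 237.] [34. 34.] 10.7 z [25. 38. 43.]
bar 510 rect [604. 160.] [131.  22.] 3.9 z [156. 162. 170.]
glassa 533 rect [770.  13.] [55. 53.] 10.9 z [15. 58. 85.]
glassb 546 rect [ 419. -279.] [54. 53.] 6.6 z [16. 60. 85.]
remote 1246 rect [ 766. -168.] [ 46. 170.] 2.9 z [13. 17. 20.]
n [629. 189.  42.]
n [577. 191.  42.]
n [621. 240.  43.]
n [571. 244.  46.]
hand [452.  -3.  58.]
hend [458. -43.  73.]
glass_a top [776. -10.  69.]
nut [633. 186.  24.] 43.1
nut [580. 190.  25.] 57.2
nut [622. 239.  24.] 43.8
nut [573. 244.  25.] 52.7
```

```bash
cat > plan.py <<'E'
from h import *
from scipy.spatial.transform import Rotation as Ro
def tool(yaw,lean):  # tool x along yaw, body leaning backwards by lean (deg)
    return (Ro.from_euler('z',yaw,degrees=True)*Ro.from_matrix(np.diag([1.,-1,-1]))*Ro.from_euler('y',lean,degrees=True)).as_matrix()
def rows(pos,R,n=None,grip=100,mm=45,deg=7.5,start=None):
    o=bot.observe(); p=np.array(o['tcp_pos']); Q=np.array(o['orientation'])
    if start is not None: p,Q=start
    rv=Ro.from_matrix(Q.T@R).as_rotvec(degrees=True)
    n=n or int(np.ceil(max(np.linalg.norm(pos-p)/mm,np.linalg.norm(rv)/deg)))
    st=np.round(rv/n,1); out=[]
    for i in range(n):
        s=np.round(Q.T@(pos-p)/(n-i)/1000,4); p=p+Q@s*1000; Q=Q@Ro.from_rotvec(st,degrees=True).as_matrix()
        out.append([float(a) for a in s]+[float(a)+0. for a in st]+[grip])
    print('n',n,'time',o['time_s'])
    for i in range(0,n,8): print(str(out[i:i+8]).replace(' ',''))
    return p,Q
E
python3 -c "
from plan import *
a=rows(np.array([455,-60,170.]),tool(101,25))
"
```

```text
n 13 time 0.1
[[0.031,-0.0312,0.0064,1.3,1.6,-6.1,100],[0.034,-0.0276,0.008,1.3,1.6,-6.1,100],[0.0365,-0.0236,0.0095,1.3,1.6,-6.1,100],[0.0385,-0.0194,0.0111,1.3,1.6,-6.1,100],[0.04,-0.015,0.0126,1.3,1.6,-6.1,100],[0.0409,-0.0104,0.014,1.3,1.6,-6.1,100],[0.0414,-0.0056,0.0153,1.3,1.6,-6.1,100],[0.0413,-0.0009,0.0165,1.3,1.6,-6.1,100]]
[[0.0406,0.0039,0.0176,1.3,1.6,-6.1,100],[0.0395,0.0086,0.0186,1.3,1.6,-6.1,100],[0.0378,0.0131,0.0195,1.3,1.6,-6.1,100],[0.0356,0.0174,0.0201,1.3,1.6,-6.1,100],[0.0329,0.0216,0.0207,1.3,1.6,-6.1,100]]
```

{"fn": "jog_arm", "kwargs": {"motion": [[[0.031, -0.0312, 0.0064, 1.3, 1.6, -6.1, 100], [0.034, -0.0276, 0.008, 1.3, 1.6, -6.1, 100], [0.0365, -0.0236, 0.0095, 1.3, 1.6, -6.1, 100], [0.0385, -0.0194, 0.0111, 1.3, 1.6, -6.1, 100], [0.04, -0.015, 0.0126, 1.3, 1.6, -6.1, 100], [0.0409, -0.0104, 0.014, 1.3, 1.6, -6.1, 100], [0.0414, -0.0056, 0.0153, 1.3, 1.6, -6.1, 100], [0.0413, -0.0009, 0.0165, 1.3, 1.6, -6.1, 100]]]}}

```text
time_s: 0.9
tcp_pos: [366.4, -259.9, 201.9]
orientation: [[0.333, 0.942, 0.025], [0.904, -0.327, 0.276], [0.268, -0.069, -0.961]]
force: [0.6, 0.2, -0.4]
finger_gap: 0.998
```

{"fn": "jog_arm", "kwargs": {"motion": [[[0.0406, 0.0039, 0.0176, 1.3, 1.6, -6.1, 100], [0.0395, 0.0086, 0.0186, 1.3, 1.6, -6.1, 100], [0.0378, 0.0131, 0.0195, 1.3, 1.6, -6.1, 100], [0.0356, 0.0174, 0.0201, 1.3, 1.6, -6.1, 100], [0.0329, 0.0216, 0.0207, 1.3, 1.6, -6.1, 100], [0, 0, 0, 0, 0, 0, 100], [0, 0, 0, 0, 0, 0, 100]]]}}

```text
time_s: 1.6
tcp_pos: [455.1, -59.7, 169.8]
orientation: [[-0.185, 0.98, -0.076], [0.889, 0.2, 0.411], [0.418, 0.008, -0.908]]
force: [-0.5, -0.5, -0.3]
finger_gap: 1.002
```

```bash
python3 -c "
from plan import *
o=bot.observe();print(o['tcp_pos'],o['orientation'],o['joint_pos'])
snap('wrist','w1')
p,P=cloud('wrist','w1');np.savez('pics/w1P.npz',P=P)
"
```

```text
[455.06529272 -59.69025488 169.77774967] [[-0.1852912   0.97970602 -0.07644143]
 [ 0.88930967  0.20027215  0.41111965]
 [ 0.41808549  0.00819675 -0.90837071]] [ 0.78358737  0.41369021 -0.58825392  1.98052972 -0.20387881  0.99404515
  0.5461715 ]
```

View pics/w1.png

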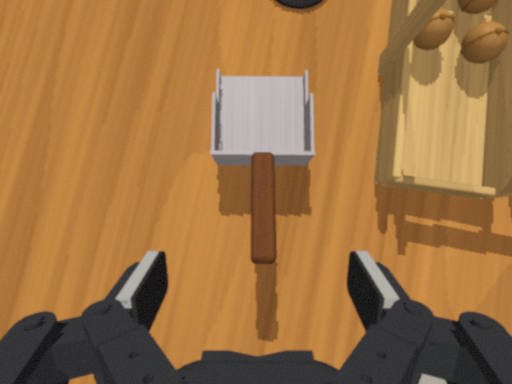

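The wrist view shows the scoop handle straight ahead, running from (263,155) to (263,262). The caddy is at right with three of the nuts in view. I'll refine the scoop pose from this picture.

```bash
python3 -c "
from plan import *
p,P=cloud('wrist','w1');Z=P[...,2]
U,V=np.meshgrid(np.arange(512),np.arange(384))
m=(U>240)&(U<285)&(V>145)&(V<268)&(Z>36)&(p[...,0].astype(int)>1.5*p[...,2])
X=P[m]; r=cv2.minAreaRect(X[:,:2].astype('float32'));print('handle',r,len(X))
e=X[np.argsort(X[:,1])];print(e[:40].mean(0),e[-40:].mean(0))
m=(U>205)&(U<320)&(V>65)&(V<170)&(Z>10)&~m&(p.max(-1).astype(int)-p.min(-1)<40)
X=P[m];print('pan',cv2.minAreaRect(X[:,:2].astype('float32')),len(X))
a=rows(np.array([455,-41.5,66.]),tool(101,25),n=5)
"
```

```text
handle ((453.421142578125, -17.431095123291016), (20.122655868530273, 91.78486633300781), 11.227693557739258) 2686
[458.57320945 -61.96504947  70.15820552] [446.83052279  26.80173139  48.60915595]
pan ((436.2310791015625, 68.5451889038086), (91.14411926269531, 103.71304321289062), 11.050841331481934) 2002
n 5 time 1.65
[[-0.0053,0.0006,0.0205,0.0,0.1,0.1,100],[-0.0053,0.0006,0.0204,0.0,0.1,0.1,100],[-0.0053,0.0006,0.0204,0.0,0.1,0.1,100],[-0.0054,0.0007,0.0204,0.0,0.1,0.1,100],[-0.0054,0.0007,0.0205,0.0,0.1,0.1,100]]
```

{"fn": "jog_arm", "kwargs": {"motion": [[[-0.0045, 0.001, 0.021, 0, 0.1, 0, 100], [-0.0045, 0.001, 0.021, 0, 0.1, 0, 100], [-0.0045, 0.001, 0.021, 0, 0.1, 0, 100], [-0.0045, 0.001, 0.021, 0, 0.1, 0, 100], [-0.0045, 0.001, 0.021, 0, 0, 0, 100], [0, 0, 0, 0, 0, 0, 100]]]}}

```text
time_s: 2.25
tcp_pos: [454.9, -36.2, 63.9]
orientation: [[-0.181, 0.98, -0.079], [0.887, 0.198, 0.418], [0.425, 0.006, -0.905]]
force: [-0.4, 0.1, 1.6]
finger_gap: 1.005
```

```bash
python3 -c "
from plan import *
o=bot.observe();print(o['tcp_pos']-np.array([457,-38.7,65]))
a=rows(np.array([457,-38.7,65.]),tool(101.2,25),n=1)
"
```

```text
[-2.09910253  2.45982886 -1.07941758]
n 1 time 2.25
[[-0.0021,0.0016,-0.0022,0.2,-0.1,0.3,100]]
```

{"fn": "jog_arm", "kwargs": {"motion": [[[-0.002, 0.0016, -0.002, 0.2, 0, 0.3, 100], [0, 0, 0, 0, 0, 0, 20], [0, 0, 0, 0, 0, 0, 0], [0, 0, 0, 0, 0, 0, 0], [0, 0, 0, 0, 0, 0, 0], [0, 0, 0, 0, 0, 0, 0], [0, 0, 0, 0, 0, 0, 0]]]}}

```text
time_s: 2.95
tcp_pos: [458.4, -38.2, 66.6]
orientation: [[-0.179, 0.981, -0.08], [0.888, 0.196, 0.416], [0.424, 0.004, -0.906]]
force: [0.8, -1.6, 4.9]
finger_gap: 0.225
```

{"fn": "jog_arm", "kwargs": {"motion": [[[0, 0, 0, 0, 0, 0, 0], [0, 0, 0, 0, 0, 0, 0], [-0.004, 0, -0.009, 0, 0, 0, 0], [-0.008, 0, -0.018, 0, 0, 0, 0], [-0.008, 0, -0.018, 0, 0, 0, 0], [0, 0, 0, 0, 0, 0, 0]]]}}

```text
time_s: 3.55
tcp_pos: [466.5, -77.1, 99.9]
orientation: [[-0.178, 0.981, -0.077], [0.889, 0.193, 0.415], [0.422, 0.005, -0.907]]
force: [-0.3, -0.1, -1.9]
finger_gap: 0.223
```

```bash
cat >> plan.py <<'E'
C0=np.array([604.3,155.]); PSI=93.8   # caddy
def scoop(cx,cy,z,pitch=0,g=(-112.8,0,66.6),lean0=25.1,psi=None,c0=None):
    """TCP pos,R for scoop origin at caddy coords cx,cy, height z, lip-up pitch (about scoop origin)"""
    psi=PSI if psi is None else psi; c0=C0 if c0 is None else c0
    Rz=Ro.from_euler('z',psi,degrees=True); S=np.r_[c0,0]+Rz.apply([cx,cy,z])
    return S+(Rz*Ro.from_euler('y',-pitch,degrees=True)).apply(g), tool(psi,lean0+pitch)
E
python3 -c "
from plan import *
o=bot.observe();p=np.array(o['tcp_pos']);Q=np.array(o['orientation'])
a=rows(p+[0,-0,58],Q,n=2,grip=0)
a=rows(*scoop(-62,0,90),grip=0,mm=30,start=a)
"
```

```text
n 2 time 3.55
[[0.0122,0.0001,-0.0263,0.0,0.0,0.0,0],[0.0123,0.0002,-0.0263,0.0,0.0,0.0,0]]
n 6 time 3.55
[[0.004,0.0263,0.0023,-0.5,0.0,1.1,0],[0.0045,0.0262,0.0025,-0.5,0.0,1.1,0],[0.0051,0.0261,0.0027,-0.5,0.0,1.1,0],[0.0055,0.0259,0.003,-0.5,0.0,1.1,0],[0.0061,0.0258,0.0032,-0.5,0.0,1.1,0],[0.0065,0.0256,0.0034,-0.5,0.0,1.1,0]]
```

{"fn": "jog_arm", "kwargs": {"motion": [[[0.0122, 0, -0.0263, 0, 0, 0, 0], [0.0122, 0, -0.0263, 0, 0, 0, 0], [0.004, 0.0263, 0.0023, -0.5, 0, 1.1, 0], [0.0045, 0.0262, 0.0025, -0.5, 0, 1.1, 0], [0.005, 0.026, 0.0027, -0.5, 0, 1.1, 0], [0.0055, 0.026, 0.003, -0.5, 0, 1.1, 0], [0.006, 0.0258, 0.0032, -0.5, 0, 1.1, 0], [0.0065, 0.0256, 0.0034, -0.5, 0, 1.1, 0]]]}}

```text
time_s: 4.35
tcp_pos: [615.1, -16.3, 154.4]
orientation: [[-0.064, 0.998, -0.029], [0.903, 0.07, 0.423], [0.424, 0.001, -0.906]]
force: [-0.5, -0.7, -1.3]
finger_gap: 0.223
```

{"fn": "jog_arm", "kwargs": {"motion": [[[0, 0, 0, 0, 0, 0, 0], [0, 0, 0, 0, 0, 0, 0], [0, 0, 0, 0, 0, 0, 0]]]}}

```text
time_s: 4.65
tcp_pos: [613.8, -17.2, 154.6]
orientation: [[-0.064, 0.997, -0.029], [0.903, 0.071, 0.423], [0.424, 0.001, -0.906]]
force: [-0.2, 0.2, -2.2]
finger_gap: 0.225
```

```bash
python3 -c "
from plan import *
o=bot.observe();print(o['tcp_pos'],o['orientation'],o['joint_pos'],scoop(-62,0,90))
snap('wrist','w2');snap('side','s2');snap('top','t2')
a=cv2.imread('pics/w2.png');b=cv2.imread('pics/s2.png')[120:384,100:420];b=cv2.resize(b,None,fx=384/264,fy=384/264)
c=np.hstack([a,b]);c=cv2.resize(c,None,fx=.8,fy=.8);cv2.imwrite('pics/ws2.png',c);print(c.shape)
"
```

```text
[613.82757394 -17.23277563 154.61540175] [[-0.06447372  0.99749818 -0.02899179]
 [ 0.90338017  0.07068393  0.42297524]
 [ 0.42396628  0.00108017 -0.90567733]] [ 0.54705478  0.63257326 -0.52448985  1.66630093 -0.15638559  0.99168575
  0.26092865] (array([615.88467779, -19.41569666, 156.6       ]), array([[-6.00155764e-02,  9.97801468e-01, -2.81133503e-02],
       [ 9.03577877e-01,  6.62739004e-02,  4.23266807e-01],
       [ 4.24199423e-01,  5.55111512e-17, -9.05568799e-01]]))
(307, 782, 3)
```

View pics/ws2.png

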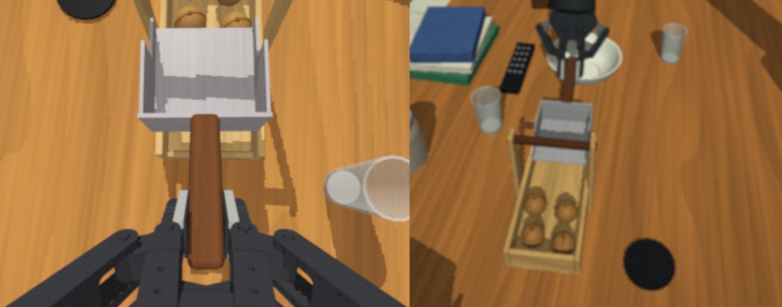

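The combined view shows the scoop held above the near half of the caddy, roughly aligned. All four nuts are still in the far half. Now to measure the relative alignment from this same view.

```bash
python3 -c "
from plan import *
R=Ro.from_euler('z',-PSI,degrees=True)
def cad(P): return R.apply((P-np.r_[C0,0]).reshape(-1,3)).reshape(P.shape)
U,V=np.meshgrid(np.arange(512),np.arange(384))
def line(name,X):
    k=np.polyfit(X[:,0],X[:,1],1); print(name,len(X),'slope deg',np.degrees(k[0]).round(2),'y at mean',X[:,1].mean().round(1),'y range',np.percentile(X[:,1],[2,98]).round(1),'x',np.percentile(X[:,0],[2,98]).round(),'z',np.median(X[:,2]).round())
for n,f in(('wrist','w2'),('top','t2'),('wrist','w1'),('top','t0')):
    p,P=cloud(n,f);Q=cad(P);sat=p.max(-1).astype(int)-p.min(-1);print(f)
    if f in('w2','t2'):
        g=(sat<35)&(Q[...,2]>80)&(abs(Q[...,1])<60)&(Q[...,0]>-120)&(Q[...,0]<0)&((n=='top')|(V<165))
        X=Q[g]; print('pan',len(X)); 
        if len(X)>20:
            r=cv2.minAreaRect(X[:,:2].astype('float32'));print(r); print('x',np.percentile(X[:,0],[1,99]),'y',np.percentile(X[:,1],[1,99]),'z',np.percentile(X[:,2],[1,50,99]))
            fl=X[(abs(X[:,1])<30)&(X[:,0]>-95)]; fl=fl[fl[:,2]<np.percentile(fl[:,2],60)+3]; print('floor slope z/x deg',np.degrees(np.polyfit(fl[:,0],fl[:,2],1)[0]),fl[:,2].mean())
    w=(Q[...,2]>36)&(Q[...,2]<54)&(sat>40)
    for s in(-1,1):
        X=Q[w&(abs(s*Q[...,1]-52)<12)&(abs(Q[...,0])<120)]
        if len(X)>20: line('wall%+d'%s,X)
    X=Q[(Q[...,2]>14)&(Q[...,2]<32)&(abs(Q[...,0]+119)<9)&(abs(Q[...,1])<70)]
    if len(X)>20: print('near wall',len(X),np.percentile(X,[2,50,98],axis=0).round(1).tolist())
    X=Q[(Q[...,2]>148)&(Q[...,2]<172)&(abs(Q[...,0]-5)<20)&(abs(Q[...,1])<75)]
    if len(X)>20: print('bar',np.percentile(X,[2,50,98],axis=0).round(1).tolist())
"
```

```text
w2
pan 19385
((-57.889225006103516, 4.694469451904297), (114.38155364990234, 96.08898162841797), 1.3663158416748047)
x [-106.36866323  -12.9435649 ] y [-42.11262048  47.00294031] z [ 88.23264925  90.00410122 134.08251546]
floor slope z/x deg -0.01361074728728723 89.60060918592978
wall-1 912 slope deg 0.39 y at mean -54.8 y range [-60.6 -41.4] x [-119.   51.] z 45.0
wall+1 690 slope deg -0.34 y at mean 47.9 y range [44.2 52.5] x [-119.   50.] z 45.0
near wall 805 [[-121.9, -53.0, 14.7], [-118.3, -20.6, 25.7], [-112.0, 45.6, 30.5]]
t2
pan 1841
((-54.939334869384766, -2.2695655822753906), (107.14511108398438, 109.82719421386719), 89.91889190673828)
x [-106.28297497  -12.16469457] y [-39.68005373  50.72429086] z [ 85.7465015   89.7739253  135.81787451]
floor slope z/x deg -0.18071669055292094 89.11839769003427
wall-1 225 slope deg 0.13 y at mean -52.2 y range [-57.7 -43.9] x [-117.  117.] z 44.0
wall+1 371 slope deg -0.53 y at mean 52.6 y range [45.  63.6] x [-114.  118.] z 44.0
near wall 122 [[-121.6, -49.0, 16.2], [-117.8, 12.4, 25.1], [-111.3, 56.2, 31.2]]
bar [[-4.3, -62.8, 154.1], [4.9, 1.4, 162.5], [14.7, 63.9, 170.5]]
w1
wall-1 514 slope deg 3.1 y at mean -50.6 y range [-53.1 -40.4] x [-119.   31.] z 38.0
wall+1 1979 slope deg 1.31 y at mean 51.5 y range [45.6 60.6] x [-117.   46.] z 45.0
near wall 1282 [[-122.0, -53.1, 14.8], [-119.0, -5.3, 25.5], [-111.2, 53.2, 30.4]]
t0
wall-1 400 slope deg 0.04 y at mean -52.1 y range [-57.6 -47.4] x [-115.  117.] z 44.0
wall+1 369 slope deg -0.51 y at mean 52.6 y range [43.9 63. ] x [-116.  118.] z 44.0
near wall 159 [[-121.7, -49.1, 16.7], [-117.8, -0.8, 24.9], [-112.6, 55.9, 29.7]]
bar [[-4.2, -62.8, 154.6], [4.8, 1.7, 162.5], [14.3, 64.0, 170.5]]
```

{"fn": "jog_arm", "kwargs": {"motion": [[[-0.005, 0.0024, 0.011, -0.1, 0, 0.2, 0], [-0.006, 0.0024, 0.012, -0.1, 0, 0.2, 0], [-0.005, 0, 0.011, 0, 0, 0, 0], [0, 0, 0, 0, 0, 0, 0], [0, 0, 0, 0, 0, 0, 0], [0, 0, 0, 0, 0, 0, 0]]]}}

```text
time_s: 5.4
tcp_pos: [619.7, -16.7, 117.8]
orientation: [[-0.058, 0.998, -0.024], [0.904, 0.063, 0.423], [0.424, 0.003, -0.906]]
force: [0.6, -0.0, -2.0]
finger_gap: 0.221
```

```bash
cat > al.py <<'E'
from plan import *
import sys
# edges along lateral direction in rows of wrist picture: classify by height
f=sys.argv[1]
R=Ro.from_euler('z',-PSI,degrees=True)
o=bot.observe();print(o['tcp_pos'],o['orientation'][:,0],o['time_s'])
for n in('wrist','top'):
    snap(n,f+n); p,P=cloud(n,f+n);Q=R.apply((P-np.r_[C0,0]).reshape(-1,3)).reshape(P.shape);sat=p.max(-1).astype(int)-p.min(-1)
    zb=o['tcp_pos'][2]-66.6
    print(n)
    for a in range(-118,118,13):
        s=(abs(Q[...,0]-a)<6.5)&(abs(Q[...,1])<75)
        w=Q[s&(sat>45)&(Q[...,2]>(38 if a>-112 else 20))&(Q[...,2]<50)]; g=Q[s&(sat<35)&(Q[...,2]>zb-3)&(Q[...,2]<zb+52)]
        l=w[w[:,1]<0];r=w[w[:,1]>0]
        print(a,'wallL',np.percentile(l[:,1],[3,97]).round(1) if len(l)>5 else '','wallR',np.percentile(r[:,1],[3,97]).round(1) if len(r)>5 else '','pan',np.percentile(g[:,1],[1,99]).round(1) if len(g)>8 else '')
E
python3 al.py a1
```

```text
[619.65062735 -16.65037167 117.80712706] [-0.05808854  0.90375689  0.42408632] 5.4
wrist
-118 wallL [-58.4 -21.4] wallR [12.2 51.4] pan [-14.7 -13.9]
-105 wallL [-59.4 -51.7] wallR [45.  52.6] pan [-48.9  40. ]
-92 wallL  wallR [48.7 52.1] pan [-49.6  40.5]
-79 wallL  wallR  pan [-49.1  39.9]
-66 wallL  wallR  pan [-48.7  40.1]
-53 wallL  wallR  pan [-48.7  40. ]
-40 wallL  wallR  pan [-48.4  40.1]
-27 wallL [-57.7 -55.3] wallR [47.2 49.3] pan [-48.5  40.2]
-14 wallL [-59.7 -55.1] wallR [46.8 52.1] pan [-48.3  40. ]
-1 wallL [-67.1 -55.1] wallR [46.7 59.3] pan 
12 wallL [-60.6 -27.2] wallR [44.3 52.6] pan 
25 wallL [-58.2 -20.4] wallR [10.6 50.9] pan 
38 wallL  wallR  pan 
51 wallL  wallR  pan 
64 wallL  wallR  pan 
77 wallL  wallR  pan 
90 wallL  wallR  pan 
103 wallL  wallR  pan 
116 wallL  wallR  pan 
top
-118 wallL [-54.5  -1.5] wallR [ 3.  56.2] pan 
-105 wallL [-57.  -49.3] wallR [49.1 56.3] pan [-45.5  44.3]
-92 wallL  wallR [48.3 56.4] pan [-46.5  44.2]
-79 wallL  wallR [48.6 56.2] pan [-45.4  44.3]
-66 wallL  wallR [49.4 56.2] pan [-46.2  44.4]
-53 wallL  wallR [48.6 56.1] pan [-45.3  44.3]
-40 wallL  wallR [46.9 55.7] pan [-46.1  43.8]
-27 wallL [-56.6 -52.5] wallR [47.2 56.1] pan [-45.   44.1]
-14 wallL [-57.1 -52.8] wallR [48.7 56.3] pan [-45.4  43.4]
-1 wallL [-62.2 -48.7] wallR [48.1 63.4] pan 
12 wallL [-57.2 -26.6] wallR  pan 
25 wallL [-54.1 -20.7] wallR [22.5 50.7] pan 
38 wallL [-54.8 -48.8] wallR [14.3 55.5] pan 
51 wallL [-57. -49.] wallR [20.2 55.4] pan 
64 wallL [-56.8 -38.6] wallR [49.1 55.7] pan 
77 wallL [-55.6 -12.4] wallR [19.7 55.4] pan 
90 wallL [-55.8 -12.3] wallR [14.8 54.8] pan 
103 wallL [-57.3 -48.9] wallR [17.9 55.1] pan 
116 wallL [-55.3  -0.8] wallR [ 3.4 54.6] pan
```

View pics/a1wrist.png

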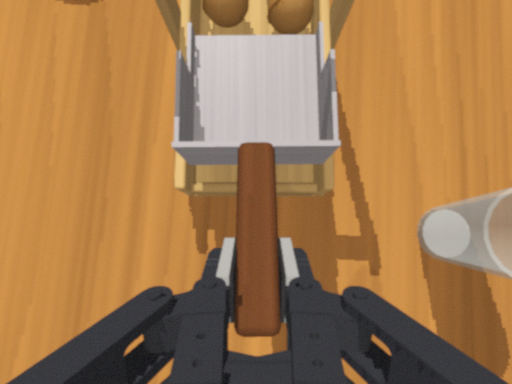

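{"fn": "jog_arm", "kwargs": {"motion": [[[-0.0045, -0.0007, 0.01, 0, 0, 0, 0], [-0.0047, 0, 0.01, 0, 0, 0, 0], [-0.0047, 0, 0.01, 0, 0, 0, 0], [-0.0045, 0, 0.0095, 0, 0, 0, 0], [0, 0, 0, 0, 0, 0, 0], [0, 0, 0, 0, 0, 0, 0]]]}}

```text
time_s: 6.1
tcp_pos: [618.7, -16.5, 73.6]
orientation: [[-0.058, 0.998, -0.025], [0.904, 0.063, 0.424], [0.424, 0.002, -0.905]]
force: [-0.2, -0.3, -0.4]
finger_gap: 0.224
```

{"fn": "jog_arm", "kwargs": {"motion": [[[-0.0004, 0, 0.0009, 0, 0, 0, 0], [-0.0004, 0, 0.0009, 0, 0, 0, 0], [0, 0, 0, 0, 0, 0, 0]]]}}

```text
time_s: 6.4
tcp_pos: [618.8, -16.7, 72.0]
orientation: [[-0.058, 0.998, -0.024], [0.904, 0.063, 0.423], [0.424, 0.002, -0.906]]
force: [-0.6, -0.2, -1.8]
finger_gap: 0.222
```

{"fn": "jog_arm", "kwargs": {"motion": [[[-0.0004, 0, 0.001, 0, 0, 0, 0], [-0.0004, 0, 0.001, 0, 0, 0, 0], [0, 0, 0, 0, 0, 0, 0]]]}}

```text
time_s: 6.7
tcp_pos: [619.3, -17.2, 70.6]
orientation: [[-0.058, 0.998, -0.023], [0.904, 0.062, 0.423], [0.424, 0.003, -0.906]]
force: [-3.3, -6.6, 11.2]
finger_gap: 0.221
```

{"fn": "jog_arm", "kwargs": {"motion": [[[0.0093, 0, 0.0037, 0, 0, 0, 0], [0.0091, 0, 0.0042, 0, 0, 0, 0], [0.0091, 0, 0.0042, 0, 0, 0, 0], [0.0091, 0, 0.0042, 0, 0, 0, 0], [0.0091, 0, 0.0042, 0, 0, 0, 0], [0, 0, 0, 0, 0, 0, 0]]]}}

```text
time_s: 7.3
tcp_pos: [615.6, 35.3, 71.0]
orientation: [[-0.06, 0.998, -0.025], [0.903, 0.065, 0.424], [0.425, 0.003, -0.905]]
force: [-0.0, 1.7, 1.1]
finger_gap: 0.225
```

{"fn": "jog_arm", "kwargs": {"motion": [[[0.0063, 0, 0.003, 0, 0, 0, 0], [0.0063, 0, 0.003, 0, 0, 0, 0], [0.0063, 0, 0.003, 0, 0, 0, 0], [0.0063, 0, 0.003, 0, 0, 0, 0], [0.0063, 0, 0.003, 0, 0, 0, 0], [0.0063, 0, 0.003, 0, 0, 0, 0], [0, 0, 0, 0, 0, 0, 0]]]}}

```text
time_s: 8.0
tcp_pos: [613.7, 75.7, 70.9]
orientation: [[-0.058, 0.998, -0.023], [0.904, 0.063, 0.423], [0.424, 0.004, -0.906]]
force: [2.8, 2.5, 3.7]
finger_gap: 0.224
```

```bash
python3 -c "
from h import *
snap('side','s3')
b=cv2.imread('pics/s3.png')[190:384,140:320];cv2.imwrite('pics/s3c.png',cv2.resize(b,None,fx=2.5,fy=2.5))
"
```

```text
(no output)
```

View pics/s3c.png

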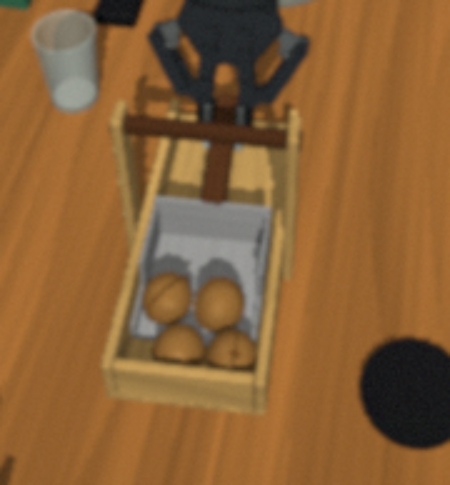

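The crop shows two nuts already in the pan, about (165,298) and (218,303). The other two are against the end wall at (180,345) and (232,350). I'll continue forward.

{"fn": "jog_arm", "kwargs": {"motion": [[[0.0045, -0.0002, 0.0021, 0, 0, 0, 0], [0.0045, -0.0002, 0.0021, 0, 0, 0, 0], [0.0045, 0, 0.0021, 0, 0, 0, 0], [0.0045, 0, 0.0021, 0, 0, 0, 0], [0.0045, 0, 0.0021, 0, 0, 0, 0], [0, 0, 0, 0, 0, 0, 0]]]}}

```text
time_s: 8.65
tcp_pos: [611.9, 99.8, 70.9]
orientation: [[-0.058, 0.998, -0.023], [0.904, 0.062, 0.423], [0.424, 0.004, -0.906]]
force: [3.6, -1.2, 5.8]
finger_gap: 0.222
```

{"fn": "jog_arm", "kwargs": {"motion": [[[0.004, 0, 0.0019, 0, 0, 0, 0], [0.003, 0, 0.0014, 0, 0, 0, 0], [0, 0, 0, 0, 0, 0, 0]]]}}

```text
time_s: 8.95
tcp_pos: [611.5, 107.2, 70.9]
orientation: [[-0.057, 0.998, -0.023], [0.904, 0.062, 0.423], [0.424, 0.004, -0.906]]
force: [2.1, -3.3, 7.0]
finger_gap: 0.224
```

```bash
python3 -c "
from h import *
snap('side','s4')
b=cv2.imread('pics/s4.png')[190:384,140:320];cv2.imwrite('pics/s4c.png',cv2.resize(b,None,fx=2.5,fy=2.5))
"
```

```text
(no output)
```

View pics/s4c.png

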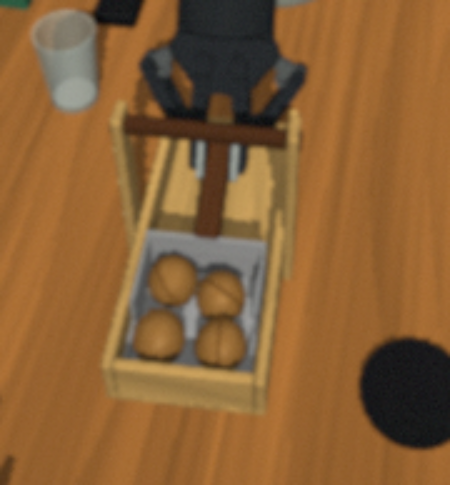

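All four nuts are now inside the pan. Next: tilt the lip up, lift, and pull back under the bar.

```bash
cat >> plan.py <<'E'
PSI=93.65; G=(-112.8,0,64.9)
def sc(S,pitch): # scoop origin world, pitch lip-up
    return scoop(0,0,S[2],pitch,g=G,c0=np.array(S[:2]))
def lip(L,pitch):
    t=np.radians(pitch); d=np.array([np.cos(np.radians(PSI)),np.sin(np.radians(PSI))])
    return sc(np.r_[np.array(L[:2])-47*np.cos(t)*d,L[2]-47*np.sin(t)],pitch)
d=np.r_[np.cos(np.radians(PSI)),np.sin(np.radians(PSI)),0]
def now(): 
    o=bot.observe(); return np.array(o['tcp_pos'])
E
python3 -c "
from plan import *
S=now()+112.8*d; S[2]=6; print(S)
a=rows(*sc(S-3*d+[0,0,14],14),n=5,grip=0)
a=rows(*sc(S-4*d+[0,0,62],20),n=5,grip=0,start=a)
a=rows(*sc(S-135*d+[0,0,62],20),n=5,grip=0,start=a)
"
```

```text
[604.28009975 219.7362583    6.        ]
n 5 time 9.0
[[-0.0041,-0.0,0.0014,0.0,2.8,0.0,0],[-0.0041,-0.0,0.0013,0.0,2.8,0.0,0],[-0.0042,-0.0,0.001,0.0,2.8,0.0,0],[-0.0042,-0.0,0.0008,0.0,2.8,0.0,0],[-0.0043,-0.0,0.0007,0.0,2.8,0.0,0]]
n 5 time 9.0
[[0.0038,0.0,-0.0059,0.0,1.2,0.0,0],[0.0039,0.0,-0.0058,0.0,1.2,0.0,0],[0.004,0.0,-0.0058,0.0,1.2,0.0,0],[0.0041,0.0001,-0.0056,0.0,1.2,0.0,0],[0.0042,0.0,-0.0056,0.0,1.2,0.0,0]]
n 5 time 9.0
[[-0.0185,0.0001,-0.0186,0.0,0.0,0.0,0],[-0.0185,0.0,-0.0185,0.0,0.0,0.0,0],[-0.0185,0.0001,-0.0186,0.0,0.0,0.0,0],[-0.0185,0.0,-0.0185,0.0,0.0,0.0,0],[-0.0185,0.0001,-0.0186,0.0,0.0,0.0,0]]
```

{"fn": "jog_arm", "kwargs": {"motion": [[[-0.0041, 0, 0.0014, 0, 2.8, 0, 0], [-0.0041, 0, 0.0013, 0, 2.8, 0, 0], [-0.0042, 0, 0.001, 0, 2.8, 0, 0], [-0.0042, 0, 0.0008, 0, 2.8, 0, 0], [-0.0043, 0, 0.0007, 0, 2.8, 0, 0], [0, 0, 0, 0, 0, 0, 0], [0, 0, 0, 0, 0, 0, 0]]]}}

```text
time_s: 9.7
tcp_pos: [611.4, 92.2, 54.8]
orientation: [[-0.049, 0.998, -0.038], [0.775, 0.062, 0.629], [0.63, 0.001, -0.777]]
force: [0.2, 0.7, -1.9]
finger_gap: 0.219
```

{"fn": "jog_arm", "kwargs": {"motion": [[[0.0038, 0, -0.0059, 0, 1.2, 0, 0], [0.0039, 0, -0.0058, 0, 1.2, 0, 0], [0.004, 0, -0.0058, 0, 1.2, 0, 0], [0.0041, 0, -0.0056, 0, 1.2, 0, 0], [0.0042, 0, -0.0056, 0, 1.2, 0, 0], [0, 0, 0, 0, 0, 0, 0], [0, 0, 0, 0, 0, 0, 0]]]}}

```text
time_s: 10.4
tcp_pos: [611.8, 88.2, 89.9]
orientation: [[-0.046, 0.998, -0.043], [0.705, 0.062, 0.707], [0.708, 0.002, -0.706]]
force: [-0.7, 0.2, -2.7]
finger_gap: 0.224
```

```bash
python3 -c "
from plan import *
S=np.array([604.28,219.74,6])
t=sc(S-4*d+[0,0,62],20);o=bot.observe();print(o['tcp_pos'],t[0],o['orientation'][:,0],t[1][:,0],o['force'])
snap('side','s5')
b=cv2.imread('pics/s5.png')[170:384,140:320];cv2.imwrite('pics/s5c.png',cv2.resize(b,None,fx=2.5,fy=2.5))
"
```

```text
[611.78899604  88.20984612  89.87484002] [612.69568784  87.81371443  90.40617892] [-0.04571114  0.70455002  0.7081806 ] [-0.0449368   0.70443975  0.70833984] [-0.71363573  0.166787   -2.67393396]
```

View pics/s5c.png

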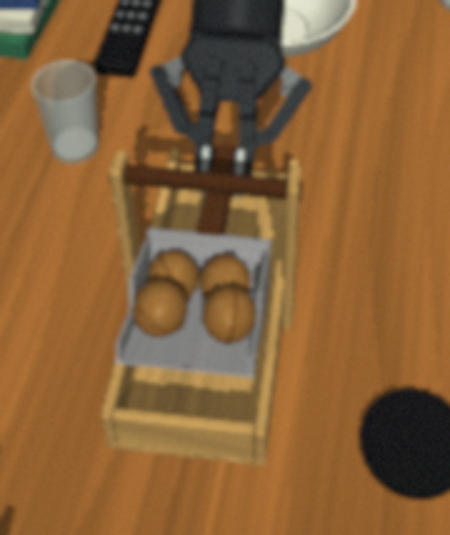

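The crop shows all four nuts lying in the tilted pan, at (160-230, 268-312). The caddy is empty. I'll pull back and go over to the bowl.

```bash
python3 -c "
from plan import *
S=np.array([604.28,219.74,6])
a=rows(*sc(S-140*d+[0,0,62],20),n=6,grip=0)
a=rows(*sc(S-200*d+[0,0,100],20),n=3,grip=0,start=a)
a=rows(*lip([615,-210,112.],20),grip=0,start=a,mm=30)
print(a)
"
```

```text
n 6 time 10.45
[[-0.016,0.0002,-0.0162,0.0,0.0,0.0,0],[-0.016,0.0002,-0.0162,0.0,0.0,0.0,0],[-0.016,0.0002,-0.0162,0.0,0.0,0.0,0],[-0.016,0.0002,-0.0162,0.0,0.0,0.0,0],[-0.016,0.0001,-0.0162,0.0,0.0,0.0,0],[-0.0161,0.0002,-0.0162,0.0,0.0,0.0,0]]
n 3 time 10.45
[[-0.0051,0.0,-0.0231,0.0,0.0,0.0,0],[-0.0052,0.0001,-0.0231,0.0,0.0,0.0,0],[-0.0051,0.0,-0.0231,0.0,0.0,0.0,0]]
n 10 time 10.45
[[-0.02,-0.0016,-0.0187,0.0,0.0,0.0,0],[-0.02,-0.0016,-0.0187,0.0,0.0,0.0,0],[-0.0201,-0.0017,-0.0187,0.0,0.0,0.0,0],[-0.02,-0.0016,-0.0187,0.0,0.0,0.0,0],[-0.0201,-0.0017,-0.0187,0.0,0.0,0.0,0],[-0.02,-0.0016,-0.0187,0.0,0.0,0.0,0],[-0.0201,-0.0017,-0.0186,0.0,0.0,0.0,0],[-0.02,-0.0016,-0.0187,0.0,0.0,0.0,0]]
[[-0.0201,-0.0017,-0.0186,0.0,0.0,0.0,0],[-0.02,-0.0016,-0.0187,0.0,0.0,0.0,0]]
(array([ 625.99583877, -382.01018196,  118.33796934]), array([[-0.04584273,  0.99802444, -0.04296104],
       [ 0.70458599,  0.06279057,  0.70683515],
       [ 0.7081363 ,  0.0021335 , -0.70607253]]))
```

{"fn": "jog_arm", "kwargs": {"motion": [[[-0.016, 0.0002, -0.0162, 0, 0, 0, 0], [-0.016, 0.0002, -0.0162, 0, 0, 0, 0], [-0.016, 0.0002, -0.0162, 0, 0, 0, 0], [-0.016, 0.0002, -0.0162, 0, 0, 0, 0], [-0.016, 0.0001, -0.0162, 0, 0, 0, 0], [-0.016, 0.0002, -0.0162, 0, 0, 0, 0]]]}}

```text
time_s: 11.05
tcp_pos: [621.4, -48.5, 90.4]
orientation: [[-0.046, 0.998, -0.043], [0.705, 0.063, 0.707], [0.708, 0.002, -0.706]]
force: [-0.5, 0.0, -2.5]
finger_gap: 0.221
```

{"fn": "jog_arm", "kwargs": {"motion": [[[-0.0051, 0, -0.0231, 0, 0, 0, 0], [-0.0052, 0, -0.0231, 0, 0, 0, 0], [-0.0051, 0, -0.0231, 0, 0, 0, 0], [-0.02, -0.0016, -0.0187, 0, 0, 0, 0], [-0.02, -0.0016, -0.0187, 0, 0, 0, 0], [-0.02, -0.0016, -0.0187, 0, 0, 0, 0], [-0.02, -0.0016, -0.0187, 0, 0, 0, 0], [-0.02, -0.0016, -0.0187, 0, 0, 0, 0]]]}}

```text
time_s: 11.85
tcp_pos: [625.7, -245.5, 123.4]
orientation: [[-0.046, 0.998, -0.044], [0.705, 0.063, 0.707], [0.708, 0.002, -0.706]]
force: [-0.1, -0.0, -1.7]
finger_gap: 0.217
```

{"fn": "jog_arm", "kwargs": {"motion": [[[-0.02, -0.0016, -0.0187, 0, 0, 0, 0], [-0.02, -0.0017, -0.0187, 0, 0, 0, 0], [-0.02, -0.0016, -0.0187, 0, 0, 0, 0], [-0.02, -0.0017, -0.0187, 0, 0, 0, 0], [-0.02, -0.0016, -0.0187, 0, 0, 0, 0], [0, 0, 0, 0, 0, 0, 0], [0, 0, 0, 0, 0, 0, 0]]]}}

```text
time_s: 12.55
tcp_pos: [626.3, -381.6, 118.2]
orientation: [[-0.046, 0.998, -0.043], [0.704, 0.063, 0.707], [0.709, 0.002, -0.706]]
force: [0.5, 1.0, -2.9]
finger_gap: 0.221
```

```bash
python3 -c "
from plan import *
o=bot.observe();print(o['tcp_pos'],o['orientation'],o['joint_pos'])
snap('top','t6')
b=cv2.imread('pics/t6.png')[140:340,230:460];cv2.imwrite('pics/t6c.png',cv2.resize(b,None,fx=2.5,fy=2.5))
a=rows(*lip([615,-210,76.],6),grip=0,n=5)
a=rows(*lip([615,-210,53.],-10),grip=0,start=a,n=6)
a=rows(*lip([615,-210,44.],-30),grip=0,start=a,n=7)
"
```

```text
[ 626.2632293  -381.57010934  118.16156597] [[-0.04554655  0.99802999 -0.04314694]
 [ 0.70411777  0.06271188  0.70730855]
 [ 0.70862097  0.00183494 -0.70558696]] [ 0.9312649   1.13320489 -0.53622668  0.93028245 -0.13583982  1.6447294
  0.64462595]
n 5 time 12.6
[[0.0015,-0.0001,0.0,0.0,-2.8,0.0,0],[0.0015,-0.0001,-0.0,0.0,-2.8,0.0,0],[0.0016,-0.0001,-0.0001,0.0,-2.8,0.0,0],[0.0015,-0.0001,-0.0002,0.0,-2.8,0.0,0],[0.0015,-0.0001,-0.0003,0.0,-2.8,0.0,0]]
n 6 time 12.6
[[0.0046,0.0,-0.0013,0.0,-2.7,0.0,0],[0.0045,0.0,-0.0015,0.0,-2.7,0.0,0],[0.0045,0.0,-0.0017,0.0,-2.7,0.0,0],[0.0044,0.0,-0.0019,0.0,-2.7,0.0,0],[0.0043,0.0,-0.0021,0.0,-2.7,0.0,0],[0.0041,0.0,-0.0023,0.0,-2.7,0.0,0]]
n 7 time 12.6
[[0.0068,0.0,-0.0034,0.0,-2.8,0.0,0],[0.0067,0.0,-0.0038,0.0,-2.8,0.0,0],[0.0065,0.0,-0.0041,0.0,-2.8,0.0,0],[0.0063,0.0,-0.0044,0.0,-2.8,0.0,0],[0.006,0.0,-0.0047,0.0,-2.8,0.0,0],[0.0058,0.0001,-0.0049,0.0,-2.8,0.0,0],[0.0056,0.0,-0.0052,0.0,-2.8,0.0,0]]
```

View pics/t6c.png

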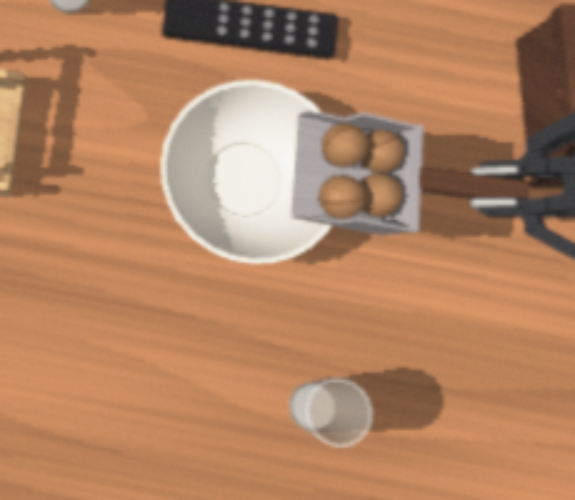

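All four nuts are in the pan. Its lip is over the bowl's right (-y) part, centred laterally. Now a slow pour.

{"fn": "jog_arm", "kwargs": {"motion": [[[0.0015, 0, 0, 0, -2.8, 0, 0], [0.0015, 0, 0, 0, -2.8, 0, 0], [0.0016, 0, 0, 0, -2.8, 0, 0], [0.0015, 0, -0.0002, 0, -2.8, 0, 0], [0.0015, 0, -0.0003, 0, -2.8, 0, 0], [0, 0, 0, 0, 0, 0, 0]]]}}

```text
time_s: 13.2
tcp_pos: [626.7, -374.0, 125.8]
orientation: [[-0.058, 0.998, -0.031], [0.855, 0.066, 0.514], [0.515, 0.004, -0.857]]
force: [0.6, 1.0, -1.6]
finger_gap: 0.223
```

{"fn": "jog_arm", "kwargs": {"motion": [[[0.0046, 0, -0.0013, 0, -2.7, 0, 0], [0.0045, 0, -0.0015, 0, -2.7, 0, 0], [0.0045, 0, -0.0017, 0, -2.7, 0, 0], [0.0044, 0, -0.0019, 0, -2.7, 0, 0], [0.0043, 0, -0.0021, 0, -2.7, 0, 0], [0.0041, 0, -0.0023, 0, -2.7, 0, 0], [0, 0, 0, 0, 0, 0, 0], [0, 0, 0, 0, 0, 0, 0]]]}}

```text
time_s: 14.0
tcp_pos: [624.5, -356.4, 144.8]
orientation: [[-0.062, 0.998, -0.015], [0.964, 0.063, 0.258], [0.259, 0.002, -0.966]]
force: [0.1, -0.1, -2.7]
finger_gap: 0.221
```

{"fn": "jog_arm", "kwargs": {"motion": [[[0, 0, 0, 0, 0, 0, 0], [0, 0, 0, 0, 0, 0, 0], [0, 0, 0, 0, 0, 0, 0]]]}}

```text
time_s: 14.3
tcp_pos: [624.3, -357.1, 144.5]
orientation: [[-0.061, 0.998, -0.014], [0.964, 0.062, 0.257], [0.258, 0.002, -0.966]]
force: [0.4, 0.5, -2.1]
finger_gap: 0.225
```

```bash
python3 -c "
from plan import *
t=lip([615,-210,53.],-10);o=bot.observe();print(o['tcp_pos'],t[0],o['orientation'][:,0],t[1][:,0],o['force'])
snap('top','t7')
b=cv2.imread('pics/t7.png')[140:340,230:460];cv2.imwrite('pics/t7c.png',cv2.resize(b,None,fx=2.5,fy=2.5))
"
```

```text
[ 624.31199109 -357.05038175  144.47946596] [ 624.30109604 -355.80615105  144.66300196] [-0.0605189   0.96428975  0.25784248] [-0.06146338  0.96351422  0.26050451] [ 0.39663537  0.51144272 -2.09515268]
```

View pics/t7c.png

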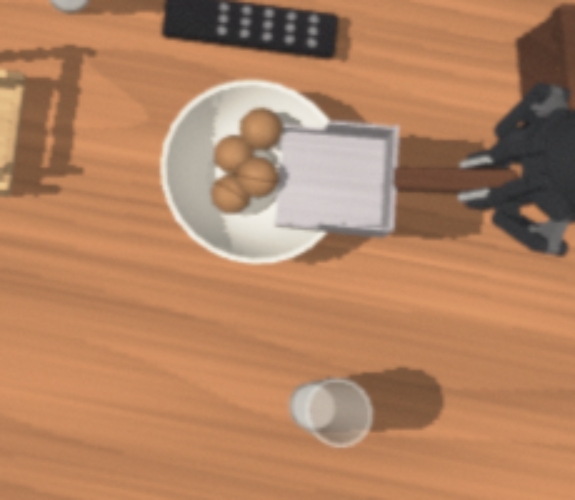

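All four nuts have rolled into the bowl, at (232-262, 130-195) in the crop. Now I'll withdraw and lay the scoop on the open table near where it started.

```bash
python3 -c "
from plan import *
o=bot.observe();p=np.array(o['tcp_pos']);Q=np.array(o['orientation'])
a=rows(p+[0,-10,60],Q,n=3,grip=0)
a=rows(*sc([440,20,100.],0),grip=0,start=a,mm=40)
a=rows(*sc([440,20,12.],0),grip=0,start=a,n=5)
a=rows(*sc([440,20,2.5],0),grip=0,start=a,n=3)
print(a)
"
```

```text
n 3 time 14.35
[[0.0019,-0.0002,-0.0202,0.0,0.0,0.0,0],[0.002,-0.0002,-0.0202,0.0,0.0,0.0,0],[0.0019,-0.0001,-0.0201,0.0,0.0,0.0,0]]
n 9 time 14.35
[[0.0295,-0.0178,0.0124,0.0,1.1,0.0,0],[0.0292,-0.0178,0.0129,0.0,1.1,0.0,0],[0.029,-0.0177,0.0135,0.0,1.1,0.0,0],[0.0287,-0.0178,0.0141,0.0,1.1,0.0,0],[0.0284,-0.0177,0.0146,0.0,1.1,0.0,0],[0.0281,-0.0178,0.0151,0.0,1.1,0.0,0],[0.0278,-0.0177,0.0157,0.0,1.1,0.0,0],[0.0276,-0.0178,0.0162,0.0,1.1,0.0,0]]
[[0.0272,-0.0177,0.0167,0.0,1.1,0.0,0]]
n 5 time 14.35
[[-0.0074,-0.0,0.016,0.0,0.1,0.0,0],[-0.0074,-0.0001,0.016,0.0,0.1,0.0,0],[-0.0074,-0.0,0.0159,0.0,0.1,0.0,0],[-0.0075,-0.0001,0.0159,0.0,0.1,0.0,0],[-0.0075,-0.0,0.016,0.0,0.1,0.0,0]]
n 3 time 14.35
[[-0.0014,-0.0,0.0028,0.0,-0.1,0.0,0],[-0.0013,-0.0,0.0029,0.0,-0.1,0.0,0],[-0.0014,-0.0,0.0029,0.0,-0.1,0.0,0]]
(array([447.22411328, -92.57315299,  67.34932561]), array([[-0.05736018,  0.99805166, -0.02454999],
       [ 0.90428147,  0.06236013,  0.42235795],
       [ 0.42306599,  0.00202643, -0.90609661]]))
```

{"fn": "jog_arm", "kwargs": {"motion": [[[0.0019, 0, -0.0202, 0, 0, 0, 0], [0.002, 0, -0.0202, 0, 0, 0, 0], [0.0019, 0, -0.0201, 0, 0, 0, 0], [0.0295, -0.0178, 0.0124, 0, 1.1, 0, 0], [0.0292, -0.0178, 0.0129, 0, 1.1, 0, 0], [0.029, -0.0177, 0.0135, 0, 1.1, 0, 0], [0.0287, -0.0178, 0.0141, 0, 1.1, 0, 0], [0.0284, -0.0177, 0.0146, 0, 1.1, 0, 0]]]}}

```text
time_s: 15.15
tcp_pos: [525.6, -213.1, 182.7]
orientation: [[-0.059, 0.998, -0.02], [0.935, 0.063, 0.349], [0.349, 0.002, -0.937]]
force: [1.0, 0.1, -1.2]
finger_gap: 0.224
```

{"fn": "jog_arm", "kwargs": {"motion": [[[0.0281, -0.0178, 0.0151, 0, 1.1, 0, 0], [0.0278, -0.0177, 0.0157, 0, 1.1, 0, 0], [0.0276, -0.0178, 0.0162, 0, 1.1, 0, 0], [0.0272, -0.0177, 0.0167, 0, 1.1, 0, 0], [0, 0, 0, 0, 0, 0, 0]]]}}

```text
time_s: 15.65
tcp_pos: [445.2, -89.2, 164.7]
orientation: [[-0.06, 0.998, -0.028], [0.905, 0.066, 0.42], [0.421, 0.0, -0.907]]
force: [-0.4, -0.6, -1.7]
finger_gap: 0.223
```

{"fn": "jog_arm", "kwargs": {"motion": [[[-0.0074, 0, 0.016, 0, 0.1, 0, 0], [-0.0074, 0, 0.016, 0, 0.1, 0, 0], [-0.0074, 0, 0.0159, 0, 0.1, 0, 0], [-0.0075, 0, 0.0159, 0, 0.1, 0, 0], [-0.0075, 0, 0.016, 0, 0, 0, 0], [0, 0, 0, 0, 0, 0, 0], [0, 0, 0, 0, 0, 0, 0]]]}}

```text
time_s: 16.35
tcp_pos: [448.3, -92.4, 77.4]
orientation: [[-0.058, 0.998, -0.025], [0.903, 0.063, 0.425], [0.426, 0.002, -0.905]]
force: [-0.4, 0.0, -1.7]
finger_gap: 0.224
```

Bottom about 11 mm up; lowering to contact.

{"fn": "jog_arm", "kwargs": {"motion": [[[-0.0013, 0, 0.0028, 0, 0, 0, 0], [-0.0013, 0, 0.0028, 0, 0, 0, 0], [-0.0013, 0, 0.0028, 0, 0, 0, 0], [-0.0004, 0, 0.001, 0, 0, 0, 0], [0, 0, 0, 0, 0, 0, 0], [0, 0, 0, 0, 0, 0, 0]]]}}

```text
time_s: 16.95
tcp_pos: [448.0, -92.2, 66.7]
orientation: [[-0.058, 0.998, -0.025], [0.903, 0.063, 0.425], [0.426, 0.002, -0.905]]
force: [-0.2, 0.8, -1.6]
finger_gap: 0.22
```

{"fn": "jog_arm", "kwargs": {"motion": [[[-0.0004, 0, 0.001, 0, 0, 0, 0], [0, 0, 0, 0, 0, 0, 0]]]}}

```text
time_s: 17.15
tcp_pos: [448.0, -92.2, 65.5]
orientation: [[-0.058, 0.998, -0.025], [0.903, 0.063, 0.425], [0.426, 0.002, -0.905]]
force: [-0.7, 0.8, -1.7]
finger_gap: 0.225
```

{"fn": "jog_arm", "kwargs": {"motion": [[[-0.0003, 0, 0.0006, 0, 0, 0, 0], [0, 0, 0, 0, 0, 0, 0]]]}}

```text
time_s: 17.35
tcp_pos: [448.0, -92.2, 65.0]
orientation: [[-0.058, 0.998, -0.025], [0.903, 0.063, 0.425], [0.426, 0.002, -0.905]]
force: [-0.5, -1.0, 1.3]
finger_gap: 0.225
```

{"fn": "jog_arm", "kwargs": {"motion": [[[0, 0, 0, 0, 0, 0, 100], [0, 0, 0, 0, 0, 0, 100], [0, 0, 0, 0, 0, 0, 100], [0, 0, 0, 0, 0, 0, 100], [0, 0, 0, 0, 0, 0, 100], [0, 0, 0, 0, 0, 0, 100]]]}}

```text
time_s: 17.95
tcp_pos: [448.0, -92.2, 64.9]
orientation: [[-0.058, 0.998, -0.025], [0.903, 0.063, 0.425], [0.426, 0.002, -0.905]]
force: [0.4, 0.7, -0.8]
finger_gap: 1.001
```

{"fn": "jog_arm", "kwargs": {"motion": [[[0, 0, -0.01, 0, 0, 0, 100], [0, 0, -0.02, 0, 0, 0, 100], [0, 0, -0.03, 0, 0, 0, 100], [0, 0, -0.03, 0, 0, 0, 100], [0, 0, -0.03, 0, 0, 0, 100], [0, 0, -0.02, 0, 0, 0, 100], [0, 0, 0, 0, 0, 0, 100]]]}}

```text
time_s: 18.65
tcp_pos: [452.3, -153.4, 194.1]
orientation: [[-0.058, 0.998, -0.021], [0.904, 0.061, 0.422], [0.423, 0.005, -0.906]]
force: [-0.5, 0.8, -0.4]
finger_gap: 1.0
```

```bash
python3 -c "
from plan import *
snap('top','t9');snap('side','s9')
a=cv2.imread('pics/t9.png')[60:350,90:400];b=cv2.imread('pics/s9.png')[100:384,130:400]
b=cv2.resize(b,(int(b.shape[1]*290/b.shape[0]),290));c=np.hstack([a,b]);c=cv2.resize(c,None,fx=1.3,fy=1.3);print(c.shape);cv2.imwrite('pics/f9.png',c)
p,P=cloud('top','t9');Z=P[...,2];U,V=np.meshgrid(np.arange(512),np.arange(384))
def bx(n,a,b,c,d,z0,z1=200):
    X=P[(U>a)&(U<b)&(V>c)&(V<d)&(Z>z0)&(Z<z1)]; r=cv2.minAreaRect(X[:,:2].astype('float32'));print(n,len(X),np.round(r[0]),np.round(r[1]))
bx('bowl',285,380,165,255,48,70);bx('glassa',240,280,105,150,10);bx('glassb',335,390,280,330,10);bx('remote',285,375,130,170,9)
print(bot.observe()['time_s'])
"
```

```text
(377, 760, 3)
bowl 707 [ 618. -185.] [162. 168.]
glassa 536 [770.  13.] [55. 53.]
glassb 145 [ 402. -277.] [45. 19.]
remote 1245 [ 767. -168.] [ 46. 170.]
18.75
```

View pics/f9.png

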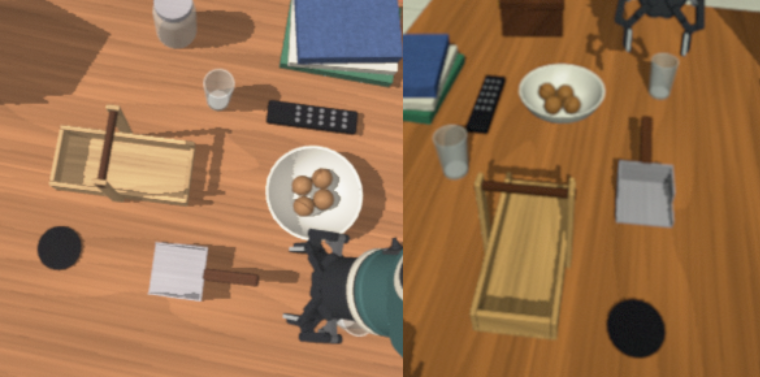

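The caddy is empty and all four nuts are in the bowl. The scoop lies flat and is released. The gripper is clear and the other objects look untouched.

```bash
python3 -c "
from station import bot
print(bot.finish_job())"
```

```text
the job is handed in; nothing more can be done
None
```

I scooped all four walnuts out of the caddy from under the bar and tipped them into the bowl from close above its rim. Then I laid the scoop flat and right way up on the open table, let go and backed the gripper away. I handed the job in at about 19 s.

**Nuts, caddy and scoop:** the last top and side pictures show four nuts in the bowl, an empty caddy, and the scoop lying clear of both. The fingers only ever held the handle.

**Things to leave alone:** in the last top picture, glass A and the remote measured within 1 mm of their first positions, and the coaster looked undisturbed.

**Checks that were off:**
- **Bowl:** its rim centre read about 3 mm from the first reading. The nuts now in it, or the gripper partly hiding it, may explain that, and the pictures show no shift.
- **Glass B:** the arm partly hid it in the top view, so its last measurement there is not usable. The side view shows it standing upright, apparently in place.

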